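Lower the ratcheted puzzle board and re-engage its pawl

TASK

The jigsaw board is propped up on its stand, and a ratchet pawl stops it from coming down. Flip the pawl by its red bar over and out of the toothed quadrant, lower the board gently until it lies fully flat on its stand, then flip the pawl back so that it rests among the teeth again. Leave the mug, the piece tray and the glue bottle where they stand.

Things in the scene. Friction and masses are not known exactly. Their poses are not given: they have to be found in the camera images.
- stand: Fixed wooden stand, base 290 x 275 mm. Origin: centre of its underside. x: from the board's hinged edge to its free edge; y: along the hinge; z up. On its -y side: toothed steel quadrant (plane y = -167 mm, 8 thick, 96 radius about the hinge line) and a dark bracket (y -151 to -159, 89 high) for the pawl. Only the pawl's red bar reaches beyond y = -175 mm.
- board (a joint): Tilt of the board (280 x 280 x 10 mm, 0.55 kg) about its hinge, rad: 0 = fully flat (hard stop), grows as the free edge rises, at most 0.95. Stiff hinge: it stays where it is left; pressed near the free edge it goes down with 1 to 4 N. With the pawl engaged it goes down less than 0.3 rad, then a tooth blocks it (do not force it).
- board_edge (a point): Point to press: on the board's top face, on the bare wooden margin, 245 mm from the hinge line, midway along y; the free edge is 35 mm farther out. It moves on an arc about board_hinge. The face lies 5 mm off the hinge line (40 mm above the table when flat).
- board_hinge (a point): Middle of the hinge line, which runs along the stand's y, 35 mm above the table; fixed, at (-140, 0, 35) mm in the stand's frame.
- pawl (a joint): Angle of the yellow flip-over pawl, rad: 0 = leaning towards the hinge, nose between the teeth (engaged; up to 0.15 when riding on a tooth); 1.4 = flipped over, leaning towards the free edge (hard stop, released). Its weight makes it fall to either side from about 0.75; under 1 N pushes it.
- pawl_bar (a point): On the axis of the pawl's red handle bar (12 mm round, along the stand's y), free from 25 mm inboard (+y) to 25 mm outboard of this point. Push it sideways along the stand's x. 65 mm from the pivot: engaged, 42 mm towards the hinge from it and 50 above it (127 above the table); mid-swing 65 above it; released, 42 towards the free edge and 50 above.
- pawl_pivot (a point): Point on the pawl's pivot axis (along the stand's y) abreast of pawl_bar; fixed, at (-37, -217, 77) mm in the stand's frame. Empty air here: the pin itself is 50 mm further in, at y = -167 mm.
- mug: Bystander, loose: blue mug, 80 mm across, 92 mm high, origin at the centre of its underside.
- tray: Bystander, loose: blue open tray of jigsaw pieces, 130 x 180 x 30 mm, origin at the centre of its underside.
- glue: Bystander, loose: white glue bottle with yellow label and orange cap, 44 mm across, 120 mm high, origin at the centre of its underside.

How it is judged:
By the outcome, as a careful person would: the job done as asked, in the order asked, and still so for the second after the job is handed in, with the robot touching nothing.
It also fails if it takes over 56 s, if anything falls off the work surface, if the arm or the gripper's body presses on something with over 40 N, if the wrist force passes 120 N, or if a joint passes its speed limit or range.

ROBOT

A 7-joint arm with a two-finger parallel gripper is mounted at the origin on the work surface. World frame = base frame: x ahead of the robot, y to its left, z up, the work surface at z = 0. Lengths are in mm, angles in rad, forces in N, time in s.
With the tool pointing down it reaches from about 425 to 875 mm from the base axis. Payload 8.4 kg.
Tool frame: the origin (TCP) lies at the very end of the fingers, on their centre line; the grasp point (between the pads) lies 19 mm behind it; z points along the fingers, y is the line along which they close (so a half turn about z gives the same grasp; the last joint's range is limited). The gripper opens to 85 mm and grips with 20 to 120 N. Pads are 22 mm wide; open, the fingers measure 114 mm over their backs; the gripper's body (76 mm by 85 mm) begins 54 mm behind the grasp point. The pads swing forward as they close: fully open they stand 13 mm farther back than shut.
Start: joints at [-1.297, 0.333, 0.04, 1.465, -0.013, 1.343, -0.059], TCP at [236.745, 605.323, 231.308] pointing down, gripper open.
Joint ranges: [-2.58, 2.58], [-0.38, 2.09], [-1.3, 1.39], [0.25, 2.4], [-1.5, 4.64], [0.08, 2.09], [-2.65, 2.65]. Speed limits (rad/s): [2.22, 2.22, 2.79, 2.79, 3.14, 3.14, 3.14].

INTERFACE

Orientations are given as a unit quaternion [w, x, y, z].
In Python, from workcell import bot, read_camera, calibration, ticket gives the robot as it stands.
- The arm moves only by the tool step_arm, never from a script. Its argument "motion" is a list of rows, each a list of 7 numbers: the turn, a rotation vector about the tool's x, y, z in degrees, then the shift along the tool's x, y, z in cm, then the closure, from -1 (fully open) to 1 (shut). A call has 1 to 12 rows; each row is the pose to reach, as a shift and turn from the pose commanded when the call began, along the tool's axes at that moment; what a row does not reach only later rows make up. A row lasts 1/10 s, in which the tool goes at most 50 mm and 8.59 degrees, less where a joint would pass 70% of its speed; a pose out of reach is approached as far as the arm can. A call with a gripper value outside its range is refused whole. The fingers move at their own pace and stop on an object; the grip force is fixed at half the most. Time passes only in rows, so rows that repeat a pose let the fingers close. It gives the time, the measured TCP pose, the force, the opening and the grip force at its end, in the units of the state.
- bot.get_state(): the state, without advancing time (a new reading comes with each control period).
- read_camera(name): name is "side" or "top" or "wrist"; returns the picture (400x640x3 uint8, red, green, blue); there is no depth.
- calibration(name): a dict with "mtx" (3x3 intrinsics, pixels), "R" (3x3) and "t" (3): a world point X has camera coordinates R X + t; the wrist camera has in their place "tool_from_camera" (4x4, takes a point from camera to tool coordinates, whose origin is the TCP and whose axes are the flange's). Camera axes: x right, y down, z forward; pixel columns grow to the right and rows downward; lengths in mm; the calibration is good to about 2 mm. A picture is of the moment at which its call begins: read the wrist's pose just before it. calibration takes no time and is no camera call.
- ticket.close_job(): hands the job in; it is judged then, once.
The state is a dict: "t": time; "qpos": joint angles; "joint_vel": joint speeds; "tau": joint torques, N m; "position": TCP position; "orientation": TCP orientation; "contact_force": force on the tool from outside, world axes, zero at the start; "wrist_torque": the same for the moment, N m; "gripper_width": finger opening in mm; "gripper_force": force on a finger pad.
Only numpy, scipy, OpenCV 4.12 (cv2) and the standard library are available. Lean on these libraries where they do the work, as an engineer would, in place of code of your own. Each camera call takes 0.05 s, during which the arm holds its last target. There are 200 camera calls.

## Working session

There is one attempt and no reset: what is moved stays moved. The work goes in short steps, Python scripts to look and compute and a tool call to move; the robot and the scene stay as the last step left them, time stands still between calls to the robot, and variables do not carry over. Pictures are saved under pics/ and viewed, at most 10 in all, crops included, and the job is handed in when it is done.

Besides the shell and the picture viewer there is one more tool, called after "Request:" by a JSON object that holds its "name" and its "arguments", one argument or row to a line. step_arm: Moves the arm, as the interface text tells. Its arguments: {"type":"object","properties":{"motion":{"type":"array"}},"required":["motion"]}

```bash
mkdir -p pics; python3 - <<'E'
from workcell import bot, read_camera, calibration
import cv2, numpy as np
for n in ("side","top"):
    cv2.imwrite(f"pics/{n}0.png", read_camera(n)[:,:,::-1])
    c=calibration(n); print(n, np.round(c["mtx"],1).tolist(), np.round(-np.array(c["R"]).T@np.array(c["t"])), np.round(c["R"],2).tolist())
s=bot.get_state(); print(s["t"],s["position"],s["orientation"])
E
```

```text
side [[471.4, 0.0, 312.2], [0.0, 471.4, 206.2], [0.0, 0.0, 1.0]] [ 112. -474.  844.] [[0.72, -0.7, 0.01], [-0.53, -0.55, -0.65], [0.46, 0.46, -0.76]]
top [[493.6, 0.0, 322.5], [0.0, 493.6, 200.0], [0.0, 0.0, 1.0]] [ 393.  -25. 1385.] [[-0.0, -1.0, -0.0], [-0.99, 0.0, -0.14], [0.14, 0.0, -0.99]]
0.1 [236.60659711 604.96619149 230.5199498 ] [-9.26228751e-05  1.85329342e-01  9.82676197e-01 -7.20110264e-04]
```

View pics/side0.png

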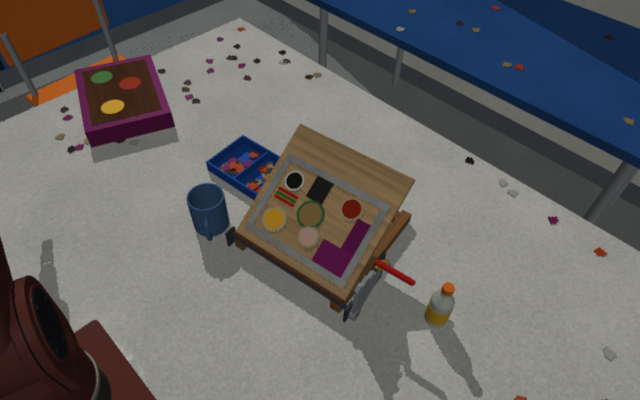

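View pics/top0.png

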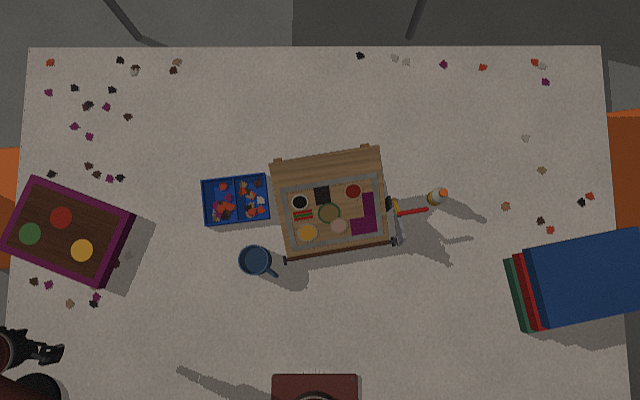

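Side view: board hinge edge about (238,232)–(345,297), free edge (300,126)–(413,182), red bar (383,264)–(413,282). Top view: bar (398,214)–(427,210), glue cap (442,191). I'll enlarge these for precision.

```bash
python3 - <<'E'
import cv2, numpy as np
a=cv2.imread("pics/side0.png")[110:335,225:465]; b=cv2.imread("pics/top0.png")[130:280,260:460]
cv2.imwrite("pics/sc.png",cv2.resize(a,None,fx=2.5,fy=2.5,interpolation=cv2.INTER_CUBIC)); cv2.imwrite("pics/tc.png",cv2.resize(b,None,fx=4,fy=4,interpolation=cv2.INTER_CUBIC))
E
```

```text
(no output)
```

View pics/sc.png

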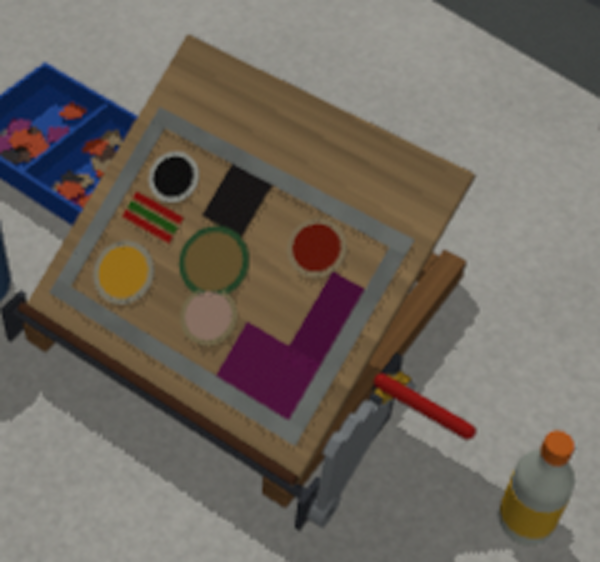

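View pics/tc.png

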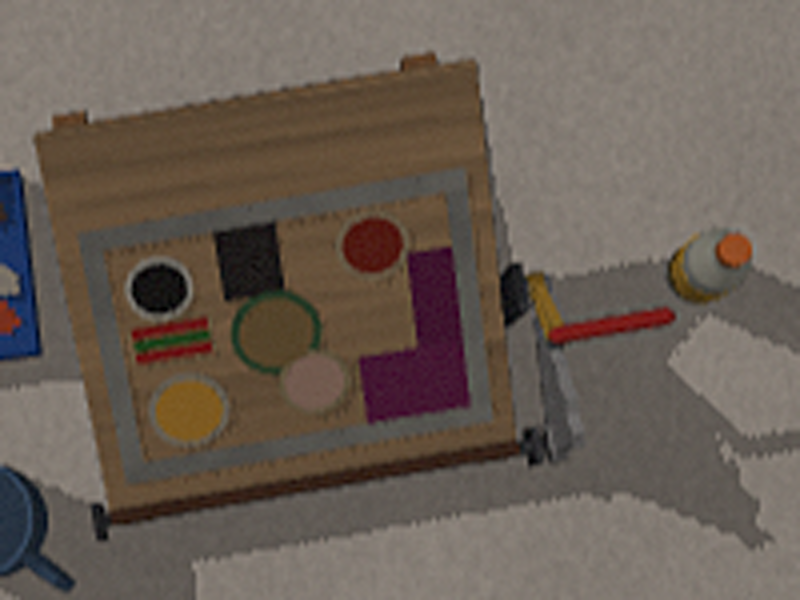

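Crop readings: side – free corners (190,36),(474,176), hinge corners (28,305),(298,482), bar tip (470,432). Top – free corners (37,134),(477,62), hinge corners (108,515),(520,450), bar tip (673,315), glue cap (735,250).

```bash
cat > h.py <<'E'
from workcell import bot, read_camera, calibration
import numpy as np
from scipy.optimize import least_squares
from scipy.spatial.transform import Rotation as Ro
C={n:calibration(n) for n in("side","top")}
def proj(n,X):
    c=C[n]; p=np.array(c["mtx"])@(np.array(c["R"])@X+np.array(c["t"]).ravel()); return p[:2]/p[2]
E
python3 - <<'E'
from h import *
S=lambda u,v:(225+u/2.5,110+v/2.5); T=lambda u,v:(260+u/4,130+v/4)
def pt(p,k):
    x,y,a,b=p
    if k[0]=="b": r,yy=k[1:]; l=np.array([-140+r*np.cos(b)-5*np.sin(b),yy,35+r*np.sin(b)+5*np.cos(b)])
    else: l=np.array(k[1:])
    return np.array([x+np.cos(a)*l[0]-np.sin(a)*l[1],y+np.sin(a)*l[0]+np.cos(a)*l[1],l[2]])
F1,F2,H1,H2=("b",280,140),("b",280,-140),("b",0,140),("b",0,-140); tip=("s",-79,-242,127)
O=[("side",F1,S(190,36)),("side",F2,S(474,176)),("side",H1,S(28,305)),("side",H2,S(298,482)),("side",tip,S(472,433)),
("top",F1,T(37,134)),("top",F2,T(477,62)),("top",H1,T(108,515)),("top",H2,T(520,450)),("top",tip,T(674,315))]
f=lambda p:np.concatenate([proj(n,pt(p,k))-o for n,k,o in O])
r=least_squares(f,[600,0,0.1,.5],loss="soft_l1"); print(r.x,np.round(f(r.x).reshape(-1,2),1).tolist())
x,y,a,b=r.x
for n,l in dict(bar=(-79,-217,127),pivot=(-37,-217,77),rel=(5,-217,127)).items(): print(n,pt(r.x,("s",)+l).round())
for t in (b,.3,.1,0): print("edge",round(t,2),pt(r.x,("b",245,0))if t==b else pt([x,y,a,t],("b",245,0)).round())
# glue cap centre
g=least_squares(lambda q:np.r_[proj("side",np.r_[q,120])-S(558,445),proj("top",np.r_[q,120])-T(735,248)],[600,-300]); print("glue",g.x,g.fun)
s=bot.get_state(); print(Ro.from_quat(np.roll(s["orientation"],-1)).as_matrix().round(3).tolist())
E
```

```text
[ 5.84290310e+02 -4.32495725e+01  1.65178060e-01  5.32184333e-01] [[0.4, -1.8], [1.6, -1.9], [-2.6, 1.4], [-1.4, 0.8], [0.5, 0.9], [-0.8, -1.3], [-0.2, -1.7], [0.8, 0.8], [-0.6, -0.2], [-0.1, 0.5]]
bar [ 542. -270.  127.]
pivot [ 583. -263.   77.]
rel [ 625. -256.  127.]
edge 0.53 [651.9364815  -31.97316773 163.62561769]
edge 0.3 [676. -28. 112.]
edge 0.1 [686. -26.  64.]
edge 0 [688. -26.  40.]
glue [ 589.08847545 -338.90151573] [ 0.27845598 -0.96265755  0.55246513  1.08864534]
[[-0.931, 0.364, -0.0], [0.364, 0.931, -0.001], [-0.0, -0.001, -1.0]]
```

Request:
{"name": "step_arm", "arguments": {
  "motion": [
    [0,0,8.5,-4,-2.3,-1,1],
    [0,0,17,-8,-4.6,-2,1],
    [0,0,25.5,-12,-7,-3,1],
    [0,0,34,-16,-9.3,-3,1],
    [0,0,42.5,-20,-11.6,-3,1],
    [0,0,51,-24,-14,-3,1],
    [0,0,59.1,-28,-16.3,-3,1],
    [0,0,59.1,-32,-18.6,-3,1],
    [0,0,59.1,-33.8,-19.6,-3,1],
    [0,0,59.1,-33.8,-19.6,-3,1],
    [0,0,59.1,-33.8,-19.6,-3,1]
  ]
}}

```text
t: 1.2
position: [479.9, 299.7, 261.0]
orientation: [-0.0, 0.646, 0.763, -0.0]
contact_force: [-0.4, 0.9, 0.6]
gripper_width: -0.2
gripper_force: 0.0
```

Request:
{"name": "step_arm", "arguments": {
  "motion": [
    [0,0,0,-4.8,-0.7,0,1],
    [0,0,0,-9.6,-1.3,0,1],
    [0,0,0,-14.4,-2,0,1],
    [0,0,0,-19.2,-2.6,0,1],
    [0,0,0,-24,-3.3,0,1],
    [0,0,0,-29,-4,0,1],
    [0,0,0,-34,-4.7,0,1],
    [0,0,0,-39,-5.3,0,1],
    [0,0,0,-44,-6,0,1],
    [0,0,0,-49,-6.7,0,1],
    [0,0,0,-54,-7.4,0,1],
    [0,0,0,-57.2,-7.8,0,1]
  ]
}}

```text
t: 2.4
position: [498.2, -278.9, 261.5]
orientation: [0.0, 0.646, 0.764, -0.0]
contact_force: [0.3, 0.5, 0.5]
gripper_width: 0.1
gripper_force: 0.0
```

Request:
{"name": "step_arm", "arguments": {
  "motion": [
    [0,0,0,0,0,0,1],
    [0,0,0,0,0,3,1],
    [0,0,0,0,0,6,1],
    [0,0,0,0,0,9,1],
    [0,0,0,0,0,12,1],
    [0,0,0,0,0,14,1],
    [0,0,0,0,0,15.5,1],
    [0,0,0,0,0,15.5,1],
    [0,0,0,0,0,15.5,1]
  ]
}}

```text
t: 3.3
position: [498.6, -276.8, 106.9]
orientation: [0.0, 0.645, 0.764, 0.0]
contact_force: [-0.3, -0.3, 0.6]
gripper_width: 0.1
gripper_force: 0.0
```

```bash
python3 - <<'E'
from h import *
import cv2
a=read_camera("side")[150:330,260:480,::-1]; b=read_camera("top")[150:270,360:480,::-1]
im=np.hstack([cv2.resize(a,(550,450)),cv2.resize(b,(250,250))[:250].copy() if 0 else cv2.copyMakeBorder(cv2.resize(b,(250,250)),0,200,0,0,cv2.BORDER_CONSTANT)])
cv2.imwrite("pics/c1.png",im); s=bot.get_state(); print(s["t"],s["position"],s["contact_force"])
E
```

```text
3.4 [ 498.88838897 -277.38552839  107.52227109] [-0.17109472  0.04772436  0.54899769]
```

View pics/c1.png

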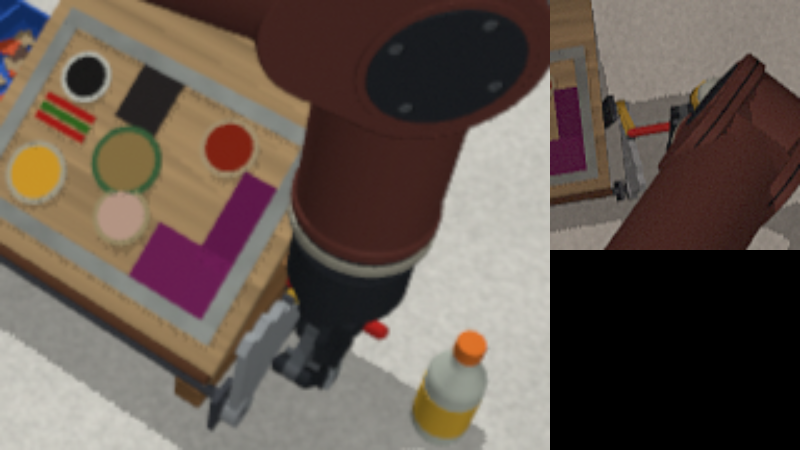

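The closed fingers stand on the hinge side of the red bar (tip at (380,328) in the crop), clear of quadrant and glue. Now I push.

Request:
{"name": "step_arm", "arguments": {
  "motion": [
    [0,0,0,0,1,0,1],
    [0,0,0,0,2,0,1],
    [0,0,0,0,2.8,0,1],
    [0,0,0,0,3.6,0,1],
    [0,0,0,0,4.4,0,1],
    [0,0,0,0,5.2,0,1],
    [0,0,0,0,6,0,1],
    [0,0,0,0,6.8,0,1],
    [0,0,0,0,7.6,0,1],
    [0,0,0,0,8.4,0,1],
    [0,0,0,0,9.2,0,1],
    [0,0,0,0,10,0,1]
  ]
}}

```text
t: 4.6
position: [597.1, -260.5, 106.0]
orientation: [-0.0, 0.646, 0.763, -0.0]
contact_force: [-0.8, -0.5, 0.2]
gripper_width: 0.1
gripper_force: 0.0
```

Request:
{"name": "step_arm", "arguments": {
  "motion": [
    [0,0,0,0,-1,0,1],
    [0,0,0,0,-2,0,1],
    [0,0,0,0,-2,-3,1],
    [0,0,0,0,-2,-7,1],
    [0,0,0,0,-2,-11,1],
    [0,0,0,3,-2,-14,1],
    [0,0,0,7,-2,-14,1],
    [0,0,0,11,0,-14,1],
    [0,0,0,15,2,-14,1],
    [0,0,0,19,5,-14,1],
    [0,0,0,21.7,9,-14,1],
    [0,0,0,21.7,9,-14,1]
  ]
}}

```text
t: 5.8
position: [651.5, -24.3, 244.5]
orientation: [-0.001, 0.642, 0.766, 0.0]
contact_force: [-0.6, 0.1, 0.1]
gripper_width: 0.0
gripper_force: 0.0
```

```bash
python3 - <<'E'
from h import *
import cv2
a=read_camera("side")[110:335,225:465,::-1]
cv2.imwrite("pics/c2.png",cv2.resize(a,None,fx=2.5,fy=2.5)); s=bot.get_state(); p=s["position"]; print(s["t"],p,s["contact_force"])
a=.1652;c,q=np.cos(a),np.sin(a);dx,dy=p[0]-584.3,p[1]+43.2
print("stand",c*dx+q*dy,-q*dx+c*dy)
for b in (.532,.5,.4,.3,.2,.1,0): print(b,round(-140+245*np.cos(b)-5*np.sin(b),1),round(35+245*np.sin(b)+5*np.cos(b),1))
E
```

```text
5.85 [649.85309187 -28.65736483 244.89632418] [-0.07645284 -1.07788091 -0.18997464]
stand 67.05214903407378 3.5644637688502065
0.532 68.6 163.6
0.5 72.6 156.8
0.4 83.7 135.0
0.3 92.6 112.2
0.2 99.1 88.6
0.1 103.3 64.4
0 105.0 40.0
```

View pics/c2.png

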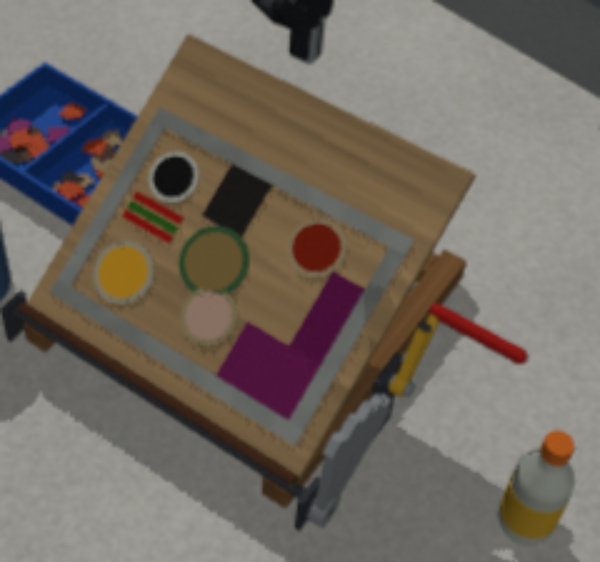

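Pawl's red bar now at (440,310)–(522,357), leaning towards the free edge (released); the board hasn't moved. Now I press down along the arc.

Request:
{"name": "step_arm", "arguments": {
  "motion": [
    [0,0,0,0,0.1,3,1],
    [0,0,0,0,0.1,5,1],
    [0,0,0,0,0.1,6.2,1],
    [0,0,0,0,0.1,6.8,1],
    [0,0,0,0,0.1,7.2,1],
    [0,0,0,0,0.2,7.6,1],
    [0,0,0,0,0.3,8,1],
    [0,0,0,0,0.4,8.4,1],
    [0,0,0,0,0.6,8.8,1],
    [0,0,0,0,0.8,9.2,1],
    [0,0,0,0,1.0,9.6,1],
    [0,0,0,0,1.2,10,1]
  ]
}}

```text
t: 7.05
position: [661.5, -29.8, 146.0]
orientation: [0.0, 0.646, 0.763, -0.0]
contact_force: [0.4, 0.1, 1.6]
gripper_width: -0.0
gripper_force: 0.6
```

Request:
{"name": "step_arm", "arguments": {
  "motion": [
    [0,0,0,0,0.2,0.4,1],
    [0,0,0,0,0.4,0.8,1],
    [0,0,0,0,0.6,1.2,1],
    [0,0,0,0,0.8,1.6,1],
    [0,0,0,0,1,2,1],
    [0,0,0,0,1.1,2.4,1],
    [0,0,0,0,1.2,2.8,1],
    [0,0,0,0,1.3,3.2,1],
    [0,0,0,0,1.4,3.6,1],
    [0,0,0,0,1.5,4,1],
    [0,0,0,0,1.6,4.4,1],
    [0,0,0,0,1.7,4.8,1]
  ]
}}

```text
t: 8.25
position: [678.1, -27.0, 98.0]
orientation: [0.0, 0.646, 0.763, 0.0]
contact_force: [1.1, 0.9, 0.8]
gripper_width: -0.0
gripper_force: 0.5
```

Request:
{"name": "step_arm", "arguments": {
  "motion": [
    [0,0,0,0,0.1,0.4,1],
    [0,0,0,0,0.2,0.8,1],
    [0,0,0,0,0.3,1.2,1],
    [0,0,0,0,0.4,1.6,1],
    [0,0,0,0,0.5,2,1],
    [0,0,0,0,0.6,2.4,1],
    [0,0,0,0,0.7,2.8,1],
    [0,0,0,0,0.7,3.2,1],
    [0,0,0,0,0.8,3.6,1],
    [0,0,0,0,0.8,4,1],
    [0,0,0,0,0.9,4.4,1],
    [0,0,0,0,0.9,4.8,1]
  ]
}}

```text
t: 9.45
position: [687.1, -25.5, 50.0]
orientation: [0.0, 0.646, 0.763, 0.0]
contact_force: [0.6, -1.1, 0.6]
gripper_width: 0.4
gripper_force: 0.5
```

Request:
{"name": "step_arm", "arguments": {
  "motion": [
    [0,0,0,0,0,0.3,1],
    [0,0,0,0,0,0.5,1],
    [0,0,0,0,0,0.7,1],
    [0,0,0,0,0,0.8,1],
    [0,0,0,0,0,0.9,1],
    [0,0,0,0,0,0.9,1]
  ]
}}

```text
t: 10.05
position: [686.8, -25.5, 41.2]
orientation: [-0.0, 0.646, 0.763, -0.0]
contact_force: [-0.2, 1.7, -0.4]
gripper_width: 0.0
gripper_force: 0.0
```

Request:
{"name": "step_arm", "arguments": {
  "motion": [
    [0,0,0,0,0,0.1,1],
    [0,0,0,0,0,0.2,1],
    [0,0,0,0,0,0.2,1]
  ]
}}

```text
t: 10.35
position: [686.8, -25.6, 40.1]
orientation: [-0.0, 0.646, 0.763, 0.0]
contact_force: [-3.1, 0.0, 7.4]
gripper_width: -0.1
gripper_force: 4.2
```

Request:
{"name": "step_arm", "arguments": {
  "motion": [
    [0,0,0,0,0,0.1,1],
    [0,0,0,0,0,0.1,1]
  ]
}}

```text
t: 10.55
position: [686.9, -25.6, 40.1]
orientation: [-0.0, 0.646, 0.763, 0.0]
contact_force: [-7.1, 1.6, 16.2]
gripper_width: 0.0
gripper_force: 7.9
```

Request:
{"name": "step_arm", "arguments": {
  "motion": [
    [0,0,0,0,0,-1,1],
    [0,0,0,0,0,-4,1],
    [0,0,0,0,0,-8,1],
    [0,0,0,0,0,-12,1],
    [0,0,0,0,0,-16,1],
    [0,0,0,-4,-1,-17,1],
    [0,0,0,-8,-2,-17,1],
    [0,0,0,-12,-4,-17,1],
    [0,0,0,-16,-5.9,-17,1],
    [0,0,0,-20,-5.9,-17,1],
    [0,0,0,-21.8,-5.9,-17,1],
    [0,0,0,-21.8,-5.9,-17,1]
  ]
}}

```text
t: 11.75
position: [663.5, -254.7, 208.5]
orientation: [0.0, 0.648, 0.762, -0.001]
contact_force: [-0.5, 0.2, -0.2]
gripper_width: -0.5
gripper_force: 0.0
```

Request:
{"name": "step_arm", "arguments": {
  "motion": [
    [0,0,0,0,0,2,1],
    [0,0,0,0,0,5,1],
    [0,0,0,0,0,8,1],
    [0,0,0,0,0,10,1],
    [0,0,0,0,0,10.3,1],
    [0,0,0,0,0,10.3,1]
  ]
}}

```text
t: 12.35
position: [664.9, -249.4, 105.4]
orientation: [-0.0, 0.646, 0.764, -0.0]
contact_force: [-0.4, -0.6, 0.7]
gripper_width: 0.0
gripper_force: 0.0
```

```bash
python3 - <<'E'
from h import *
import cv2
a=read_camera("side")[110:335,225:465,::-1]
cv2.imwrite("pics/c3.png",cv2.resize(a,None,fx=2.5,fy=2.5)); s=bot.get_state(); p=s["position"]; print(s["t"],p,s["contact_force"])
a=.1652;c,q=np.cos(a),np.sin(a);dx,dy=p[0]-584.3,p[1]+43.2
print("stand",c*dx+q*dy,-q*dx+c*dy)
E
```

```text
12.4 [ 665.39279488 -249.97545925  106.43815401] [-0.44034466 -0.06911543  0.33862782]
stand 45.98461190683148 -217.29599029037263
```

View pics/c3.png

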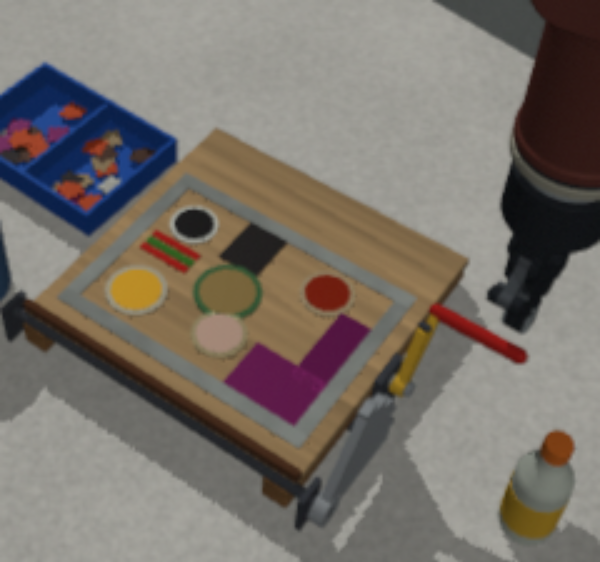

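The board lies flat; the fingers are on the free-edge side of the bar (440,310)–(522,357). Next I push it back.

Request:
{"name": "step_arm", "arguments": {
  "motion": [
    [0,0,0,0,-1,0,1],
    [0,0,0,0,-1.9,0,1],
    [0,0,0,0,-2.7,0,1],
    [0,0,0,0,-3.5,0,1],
    [0,0,0,0,-4.3,0,1],
    [0,0,0,0,-5.1,0,1],
    [0,0,0,0,-5.9,0,1],
    [0,0,0,0,-6.7,0,1],
    [0,0,0,0,-7.5,0,1],
    [0,0,0,0,-8.3,0,1],
    [0,0,0,0,-9,0,1],
    [0,0,0,0,-9.3,0,1]
  ]
}}

```text
t: 13.6
position: [571.9, -265.9, 105.0]
orientation: [-0.0, 0.646, 0.763, -0.0]
contact_force: [0.7, -0.5, 0.3]
gripper_width: -0.1
gripper_force: 0.0
```

Request:
{"name": "step_arm", "arguments": {
  "motion": [
    [0,0,0,0,1,0,1],
    [0,0,0,0,2.5,0,1],
    [0,0,0,0,2.5,-3,1],
    [0,0,0,0,2.5,-7,1],
    [0,0,0,0,2.5,-11,1],
    [0,0,0,0,5,-14,1],
    [0,0,0,0,9,-15,1],
    [0,0,0,0,13,-15,1],
    [0,0,0,0,17,-15,1],
    [0,0,0,0,17,-15,1],
    [0,0,0,0,17,-15,1]
  ]
}}

```text
t: 14.7
position: [741.9, -236.7, 253.3]
orientation: [-0.001, 0.645, 0.764, -0.001]
contact_force: [-1.0, 0.5, -0.4]
gripper_width: 0.2
gripper_force: 0.0
```

```bash
python3 - <<'E'
from h import *
import cv2
a=read_camera("side")[110:335,180:465,::-1]
cv2.imwrite("pics/c4.png",cv2.resize(a,None,fx=2.5,fy=2.5)); s=bot.get_state(); print(s["t"],s["position"],s["contact_force"])
E
```

```text
14.75 [ 740.86094855 -237.72561157  254.4067278 ] [-0.17688843 -0.76201233  0.18625061]
```

View pics/c4.png

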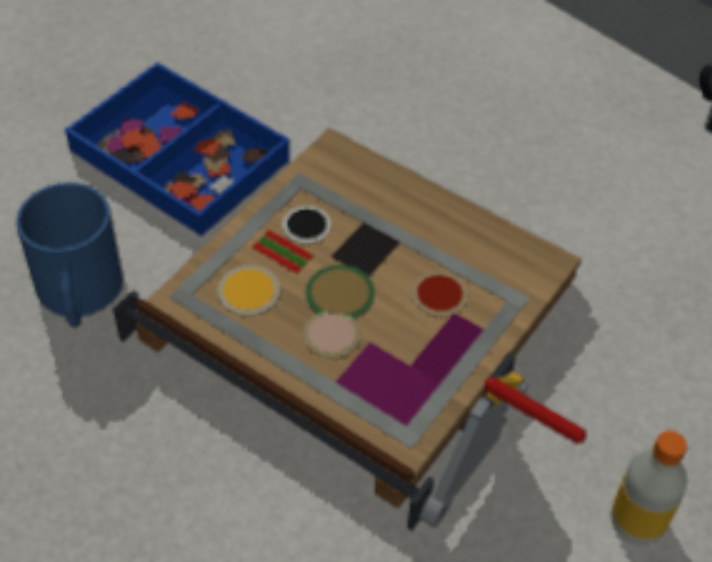

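The bar tip is at (582,435) here, which matches its original engaged position to within about 1 px of the full image. The board is flat, and the mug, tray and glue haven't moved.

```bash
python3 -c "
from workcell import ticket; print(ticket.close_job())"
```

```text
the job is handed in; nothing more can be done
None
```

The pawl was flipped out, the board lowered fully flat, and the pawl set back among the teeth; the mug, tray and glue bottle were not touched, and the job was handed in at about 15 s of the 56 s allowed.

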